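# Fit the keeper plate over a valve's spring plunger

## Robot

A 6-joint arm with a two-finger parallel gripper is mounted at the origin on the work surface. World frame = base frame: x ahead of the robot, y to its left, z up, the work surface at z = 0. Lengths are in m, angles in degrees, forces in N, time in s.
With the tool pointing down it reaches from about 0.3 to 0.75 m from the base axis. Payload 8.5 kg.
Tool frame: the origin (TCP) lies where the fingers leave the gripper's body, on its centre line; the fingertips stand 64 mm ahead of it and the grasp point (between the pads) lies 45 mm ahead of it; x points along the fingers, y is the direction in which the jaws open and shut, and the axes are right-handed (so a half turn about x gives the same grasp; the last joint's range is limited). The gripper opens to 88 mm and grips with 3 to 60 N. Pads are 18 mm wide; open, the fingers measure 123 mm over their backs; the gripper's body (75 mm by 187 mm) begins 45 mm behind the grasp point.
Start: joints at [64.383, 21.807, 74.336, -0, 83.858, -12.336], TCP at [0.126, 0.535, 0.303] pointing down, gripper open.
Joint ranges: [-178.18, 178.18], [-50.72, 133.34], [12.68, 142.11], [-81.47, 261.47], [9.98, 163.14], [-165.26, 165.26]. Speed limits (degrees/s): [136.94, 136.94, 180, 180, 180, 180].

## Interface

Orientations are given as a 3x3 rotation matrix whose columns are the frame's x, y, z axes.
In Python, from cell import manip gives the robot as it stands. The module is installed in compiled form; this text tells all that it offers. Calls block until the motion is done:
- manip.move_pose(position, orientation): joint-space move of the TCP to a pose.
- manip.line_to(position, rotation=None, speed=0.15, stop_force=None): straight line of the TCP; rotation=None keeps the orientation; speed is the mean speed in m/s. With stop_force (N) it stops when the force on the tool has changed by that much, and returns True; else False.
- manip.goto_joints(angles): joint-space move.
- manip.gripper_open() and manip.close(f_grip=None): open the fingers fully, or close them until they stop; f_grip is the grip in N (None keeps the last).
- manip.sleep(seconds).
- manip.ik(position, orientation): joint angles nearest the present ones, or None.
- manip.get_obs(): the state.
- manip.snapshot(name): name is "scene" or "top" or "wrist"; returns a dict with "color" (384x512x3 uint8, red, green, blue), "fx", "fy", "cx", "cy" (pixels), "dist" ([k1, k2, p1, p2, k3] as OpenCV has them; the pictures are not rectified), "R" (3x3) and "t" (3): a world point X has camera coordinates R X + t; the wrist camera has in their place "hand_eye" (4x4, takes a point from camera to tool coordinates, whose origin is the TCP and whose axes are the tool frame's). Camera axes: x right, y down, z forward; pixel columns grow to the right and rows downward; lengths in m; the calibration is good to about 2 mm. A picture is of the moment at which its call begins: read the wrist's pose just before it. There is no depth.
A pose or a line that the arm cannot do raises manip.IKError and nothing moves.
- manip.job_done(): hands the job in, once; it reports no verdict.
The state is a dict: "clock": time; "qpos": joint angles; "joint_vel": joint speeds; "tau": joint torques, N m; "tcp_pos": TCP position; "tool_rot": TCP orientation; "force": force on the tool from outside, world axes, zero at the start; "wrist_torque": the same for the moment, N m; "grip_width": finger opening in m.
Only numpy, scipy, OpenCV 4.12 (cv2) and the standard library are available. Lean on these libraries where they do the work, as an engineer would, in place of code of your own. Each camera call takes 0.05 s, during which the arm holds its last target.

## Task

Fit the keeper plate from the tray onto the valve body in the vise: set its two keyholes over the shoulder screws with the rib on the side of the vise handle, press the plate down flat so that it pushes the spring plunger into the body, and, still pressing, slide it under the screw heads until the plunger's nose springs up into the plate's middle hole and traps it. Press and slide gently, feeling for the seat instead of forcing it, then let go of the plate, and leave the other parts and tools where they are.

Things in the scene. Friction and masses are not known exactly. Their poses are not given: they have to be found in the camera images.
- keeper_rib (a point): the keeper plate (loose steel part to fit, 0.26 kg), by the middle of its upright rib, the grip: 60 mm long, 8 mm thick (in y), standing 28 mm above the plate, its top 13 mm above this point, the plate's underside 20 mm below it. Axes of the plate: x along it (it slides home to +x), y across towards the rib, z up
- keeper_base (a point): the same plate by the centre of its middle hole, on its underside; the rib point lies at x +7, y +16.5, z +20 mm from here. Plate 5 mm thick, x -50 to +62, y -14.5 to +20.5 mm. The middle hole (13 mm) takes the plunger's nose
- keyhole_near (a point): wide end (18 mm) of one keyhole of the plate, on its underside at x -20, y 0 mm from the middle hole. From here a slot 9 mm wide runs to -x; home, the screw stands in it 14 mm from here, 1.5 mm before the slot's end
- keyhole_far (a point): wide end of the other, equal keyhole, at x +48, y 0 mm from the middle hole; home, its screw stands 14 mm to -x of here. The two shoulder screws stand on the valve's top face 34 mm either side of the plunger, along the jaws: shank 6 mm, button head 13 mm across, 6.6 to 11.2 mm above the face, so the 5 mm plate passes under with 1.6 mm to spare
- vise: low machine vise, fixed, holding a steel valve body 132 x 60 x 75 mm. Origin on the bench under the middle of the jaws; x from the handle to the fixed jaw; y along the jaws: the way the keeper slides home (its x axis along this y, its rib towards the handle); z up. Jaw tops 85 mm above the bench. More than 45 N from the keeper on the valve does damage
- vise_seat (a point): where the middle of the valve body's flat top face should be, 115 mm up, axes of the vise; the body was clamped by hand, so the true place is up to 5 mm higher or lower and up to 6 mm to either side along y (exact in x and yaw). The plate is set on the face with its middle hole 14 mm to -y of the plunger, then slid 14 mm to +y; about 1.5 mm past home the screws stop it
- tray: shallow steel tray 240 x 300 x 18 mm, fixed, floor 3 mm thick; the keeper and two other parts lie in it
- plunger (a joint): spring plunger in the middle of the valve's top face, pushed in by, m: 0 = out, stop at 0.016. 20 mm thick, stands out 8 mm, plus a nose 8 mm wide, 5 mm high. Spring 4.8 N, rising 0.6 N per mm. 0.013 = nose flush (12.6 N, under a plate pressed flat); 0.006 to 0.008 = trapped, nose in the home plate's middle hole. If the plate lands on the screw heads it reads about 0.002
- union: short hexagon steel fitting, 32 mm across and 30 mm high, standing in the tray; not part of the job
- collar: brass ring 44 mm across, 14 mm high, lying in the tray; not part of the job
- hammer: hammer lying on the bench; not part of the job
- wrench: steel wrench lying on the bench; not part of the job
- driver: screwdriver with a green handle lying on the bench; not part of the job
- sealer: white squeeze bottle with a red cap, 120 mm high; not part of the job
- oilcan: plain steel can, 60 mm across, 100 mm high; not part of the job
Things that resemble listed ones, but are neither listed nor needed, are in the scene too. Leave any blue or purple look-alike of the part that bears keeper_rib alone.

How it is judged:
By the outcome, as a careful person would: the job done as asked, in the order asked, and still so for the second after the job is handed in, with the robot touching nothing.
It also fails if it takes over 64 s, if anything falls off the work surface, if the arm or the gripper's body presses on something with over 40 N, if the wrist force passes 120 N, or if a joint passes its speed limit or range.

## Working session

There is one attempt and no reset: what is moved stays moved. The work goes in short steps, each a Python script; the robot and the scene stay as the last script left them, time stands still between calls to the robot, and variables do not carry over. Pictures are saved under pics/ and viewed, and the job is handed in when it is done.

```bash
mkdir -p pics
cat > h.py <<'E'
import numpy as np, cv2, pickle
from cell import manip
def snap(n,f):
    o=manip.get_obs(); s=manip.snapshot(n); s=dict(s)
    if 'hand_eye' in s:
        H=np.array(s['hand_eye']); Rt=np.array(o['tool_rot']); tt=np.array(o['tcp_pos'])
        Rc=Rt@H[:3,:3]; c=Rt@H[:3,3]+tt
        s['R']=Rc.T; s['t']=-Rc.T@c
    pickle.dump(s,open(f'pics/{f}.pkl','wb'))
    cv2.imwrite(f'pics/{f}.png',s['color'][:,:,::-1]); return s
def load(f): return pickle.load(open(f'pics/{f}.pkl','rb'))
def K(s): return np.array([[s['fx'],0,s['cx']],[0,s['fy'],s['cy']],[0,0,1.]])
def ray(s,uv):
    p=cv2.undistortPoints(np.array(uv,float).reshape(-1,1,2),K(s),np.array(s['dist'],float)).reshape(-1,2)
    R=np.array(s['R']);t=np.array(s['t'])
    d=np.c_[p,np.ones(len(p))]@R
    return -R.T@t,d
def onz(s,uv,z):
    c,d=ray(s,uv); return c+d*((z-c[2])/d[:,2])[:,None]
def proj(s,X):
    R=np.array(s['R']);t=np.array(s['t'])
    r,_=cv2.Rodrigues(R)
    return cv2.projectPoints(np.array(X,float).reshape(-1,1,3),r,t.reshape(3,1),K(s),np.array(s['dist'],float))[0].reshape(-1,2)
def tri(s1,u1,s2,u2):
    c1,d1=ray(s1,u1);c2,d2=ray(s2,u2);d1=d1[0]/np.linalg.norm(d1[0]);d2=d2[0]/np.linalg.norm(d2[0])
    a=np.linalg.lstsq(np.c_[d1,-d2],c2-c1,rcond=None)[0]
    p,q=c1+a[0]*d1,c2+a[1]*d2
    return (p+q)/2,np.linalg.norm(p-q)
def crop(f,x0,x1,y0,y1,out,k):
    im=cv2.imread(f'pics/{f}.png')[y0:y1,x0:x1]
    cv2.imwrite(f'pics/{out}.png',cv2.resize(im,None,fx=k,fy=k,interpolation=cv2.INTER_CUBIC))
E
python3 - <<'E'
from h import *
for n in ['scene','top','wrist']:
    s=snap(n,n+'0'); c=-np.array(s['R']).T@np.array(s['t']); print(n,c.round(3),s['fx'])
print(manip.get_obs())
E
```

```text
scene [ 1.003 -0.715  1.019] 470.50207299976057
top [4.410e-01 1.000e-03 1.013e+00] 346.4478175720743
wrist [0.044 0.552 0.385] 293.48461451714826
{'clock': 0.15, 'qpos': array([ 6.43825732e+01,  2.18315321e+01,  7.43694195e+01, -1.81449401e-03,
        8.38573649e+01, -1.23361663e+01]), 'joint_vel': array([ 0.05299886, -0.14318458, -0.20012081, -0.07449853,  0.11472995,
        0.0239432 ]), 'tau': array([ 1.52274199e-03, -4.38079512e+01, -2.24615192e+01,  7.12772598e-02,
        3.43011227e-02, -9.90785838e-05]), 'tcp_pos': array([0.12630563, 0.53516526, 0.30231666]), 'tool_rot': array([[-4.11670169e-04,  2.29727912e-01,  9.73254806e-01],
       [-9.31377731e-04,  9.73254378e-01, -2.29728205e-01],
       [-9.99999482e-01, -1.00104010e-03, -1.86696333e-04]]), 'force': array([-0.02487716,  0.12239277, -0.44654427]), 'wrist_torque': array([ 0.01967634, -0.04194369, -0.00380935]), 'grip_width': 0.08808145563394462}
```

View pics/scene0.png

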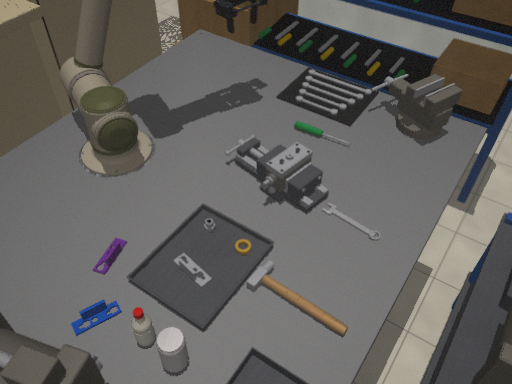

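View pics/top0.png

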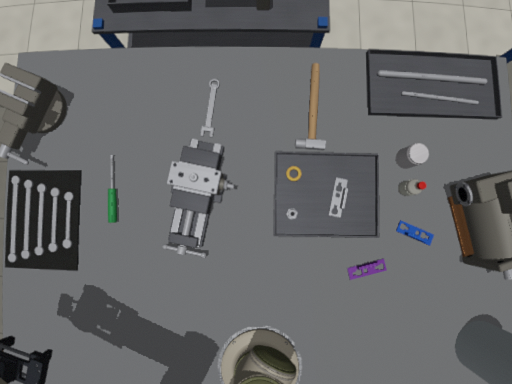

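View pics/wrist0.png

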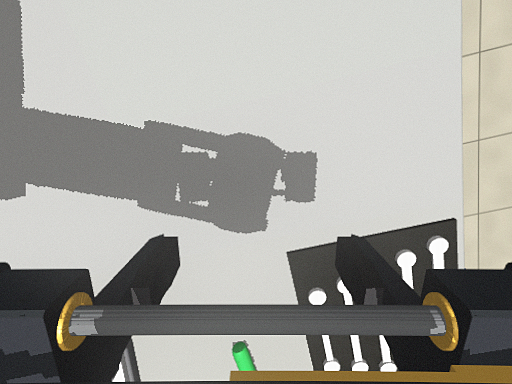

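Scene and top show these plate candidates: the grey plate in the tray (top 339,198; scene 192,269), a blue one (top 415,232) and a purple one (top 367,269) on the bench. The steel one in the tray fits the description. The vise and valve body are at top (194,178), with the handle at (184,251).

Run:
```python
from h import *
crop('top0',310,370,165,230,'c_keeper',8); crop('top0',150,240,130,260,'c_vise',4.6)
crop('scene0',160,230,235,300,'c_keeper_s',8); crop('scene0',220,340,120,220,'c_vise_s',6)
s=load('top0')
print(onz(s,[[339,198],[276,153],[376,153],[378,236],[275,236],[415,232]],0.01).round(3))
print(onz(s,[[194,178],[172,165],[220,165]],0.115).round(3), onz(s,[184,251],0.05))
```

```text
[[ 0.491 -0.227  0.01 ]
 [ 0.621 -0.043  0.01 ]
 [ 0.625 -0.34   0.01 ]
 [ 0.381 -0.342  0.01 ]
 [ 0.38  -0.041  0.01 ]
 [ 0.392 -0.454  0.01 ]]
[[0.535 0.176 0.115]
 [0.569 0.235 0.115]
 [0.57  0.108 0.115]] [[0.33840802 0.21243973 0.05      ]]
```

View pics/c_keeper.png

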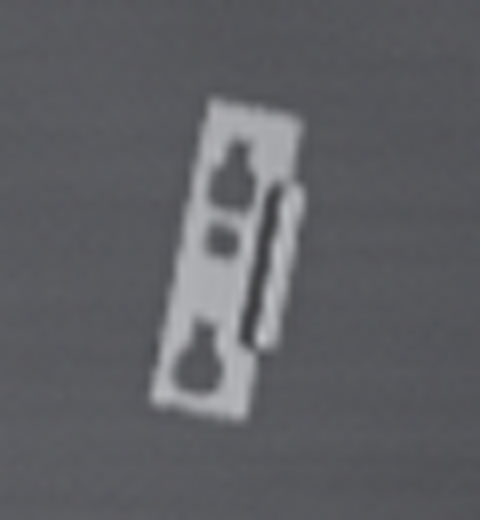

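View pics/c_vise.png

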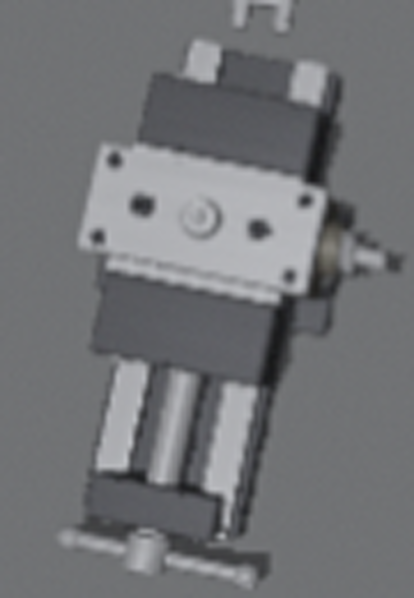

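View pics/c_keeper_s.png

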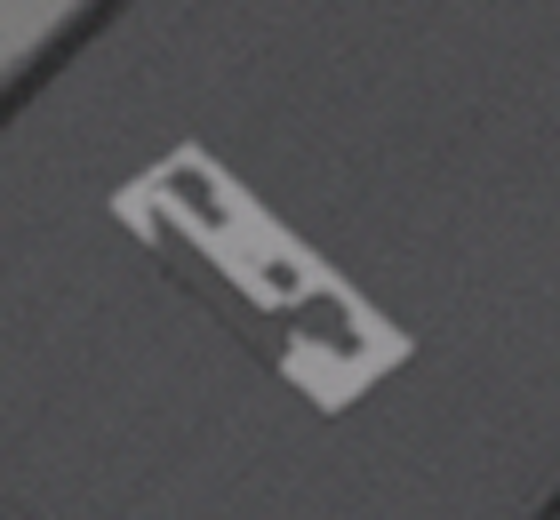

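View pics/c_vise_s.png

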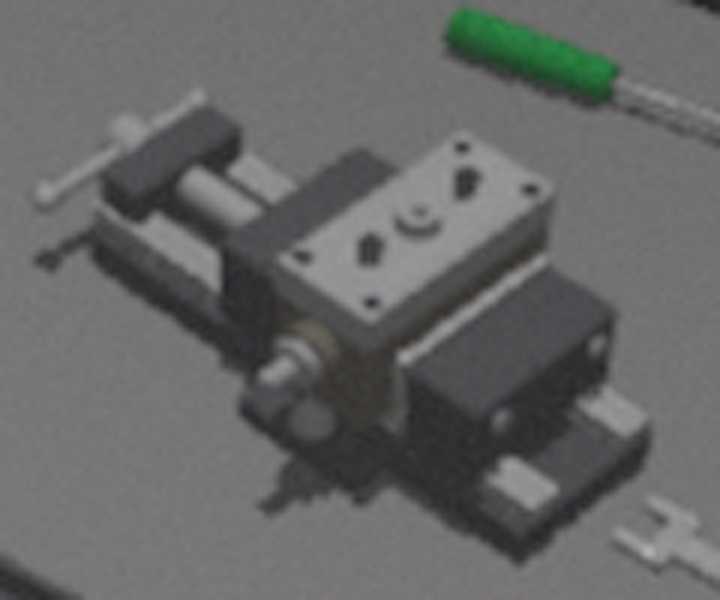

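The close crop shows the steel keeper in the tray. It has keyholes and an upright rib, and its slots point up in the image, so plate +x ≈ world −x and the rib is towards world −y. The valve top shows the plunger between two screws. Next I'll measure both up close with the wrist camera.

Run:
```python
from h import *
s=load('wrist0'); print(np.array(s['hand_eye']).round(3), s['dist'])
# coarse plate from top: crop coords /8 + (310,165)
t=load('top0')
f=lambda l:np.array([[310+x/8,165+y/8] for x,y in l])
h=onz(t,f([[222,238],[231,190],[198,372]]),0.008); print('mid,kh_near,kh_far',h.round(4))
r=onz(t,f([[293,188],[265,348]]),0.036); print('rib ends',r.round(4), np.linalg.norm(r[0]-r[1]))
d=r[1]-r[0]; yaw=np.degrees(np.arctan2(d[1],d[0])); print('plate x yaw',yaw)
g=lambda l:np.array([[150+x/4.6,130+y/4.6] for x,y in l])
v=onz(t,g([[200,214]]),0.128); sc=onz(t,g([[142,205],[260,229]]),0.126); print('plunger',v,'screws',sc,np.linalg.norm(sc[0]-sc[1]))
d2=sc[0]-sc[1]; yv=np.degrees(np.arctan2(d2[1],d2[0])); print('vise y yaw',yv)
def R(yaw,sg): # tool y along plate y*sg ; plate x yaw
    a=np.radians(yaw); py=np.array([-np.sin(a),np.cos(a),0])*sg; x=np.array([0,0,-1.]); return np.c_[x,py,np.cross(x,py)]
for sg in (1,-1):
    for nm,p,y in (('pick',r.mean(0)*[1,1,0]+[0,0,.07],yaw),('place',v[0]*[1,1,0]+[0,0,.18],yv)):
        q=manip.ik(p,R(y,sg)); print(sg,nm,None if q is None else np.round(q,1))
```

```text
[[-0.    -0.32   0.948 -0.083]
 [ 1.    -0.     0.    -0.002]
 [-0.     0.948  0.32  -0.084]
 [ 0.     0.     0.     1.   ]] [0.02011766 0.         0.         0.         0.        ]
mid,kh_near,kh_far [[ 0.5004 -0.2241  0.008 ]
 [ 0.518  -0.2276  0.008 ]
 [ 0.4514 -0.215   0.008 ]]
rib ends [[ 0.5167 -0.2436  0.036 ]
 [ 0.4598 -0.233   0.036 ]] 0.057932610593918694
plate x yaw 169.47710701120303
plunger [[0.53753292 0.17465127 0.128     ]] screws [[0.54263249 0.20805133 0.126     ]
 [0.52952162 0.14100785 0.126     ]] 0.06831340994809516
vise y yaw 78.93501338418895
1 pick [-38.5  37.2  92.2  -0.   50.7  62. ]
1 place [   6.    30.    82.5   -0.    67.5 -162.9]
-1 pick [ -38.5   37.2   92.2   -0.    50.7 -118. ]
-1 place [ 6.  30.  82.5 -0.  67.5 17.1]
```

```bash
cat >> h.py <<'E'
def Rt(yaw,sg=-1):
    a=np.radians(yaw); py=np.array([-np.sin(a),np.cos(a),0])*sg; x=np.array([0,0,-1.]); return np.c_[x,py,np.cross(x,py)]
def ux(yaw): a=np.radians(yaw); return np.array([np.cos(a),np.sin(a),0])
def uy(yaw): return ux(yaw+90)
E
python3 - <<'E'
from h import *
P=np.array([.5375,.1747,0]); yv=79.
manip.move_pose(P+ux(yv)*.03+[0,0,.30],Rt(yv)); manip.sleep(.15); snap('wrist','v1')
manip.line_to(P-ux(yv)*.06+[0,0,.30],speed=.2); manip.sleep(.15); snap('wrist','v2')
r=np.array([.488,-.2383,0]); yp=169.5
manip.move_pose(r+[0,0,.20],Rt(yp)); manip.sleep(.15); snap('wrist','k1')
print(manip.get_obs()['clock'])
E
```

```text
5.2167
```

View pics/v1.png

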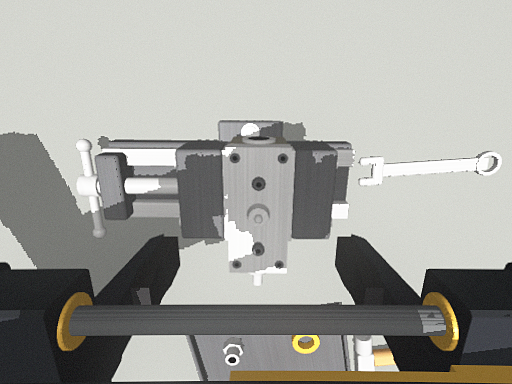

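View pics/v2.png

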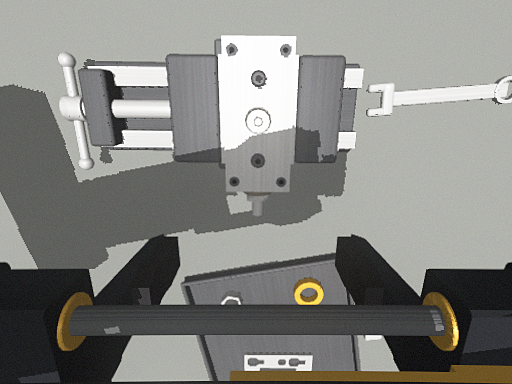

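View pics/k1.png

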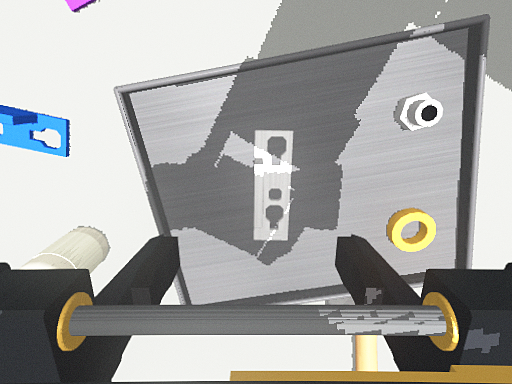

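Run:
```python
from h import *
crop('k1',225,320,120,255,'ck1',4.4); crop('v1',205,310,125,295,'cv1',3.5); crop('v2',205,310,30,220,'cv2',3.15)
a,b,c=[cv2.imread(f'pics/{n}.png') for n in ('ck1','cv1','cv2')]
h=max(x.shape[0] for x in(b,c)); 
o=np.zeros((h,b.shape[1]+c.shape[1],3),np.uint8); o[:b.shape[0],:b.shape[1]]=b;o[:c.shape[0],b.shape[1]:]=c;cv2.imwrite('pics/cvv.png',o); print(b.shape,c.shape)
```

```text
(595, 368, 3) (598, 331, 3)
```

View pics/ck1.png

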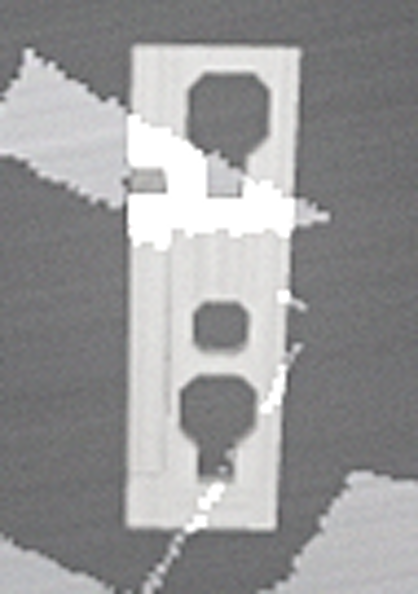

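View pics/cvv.png

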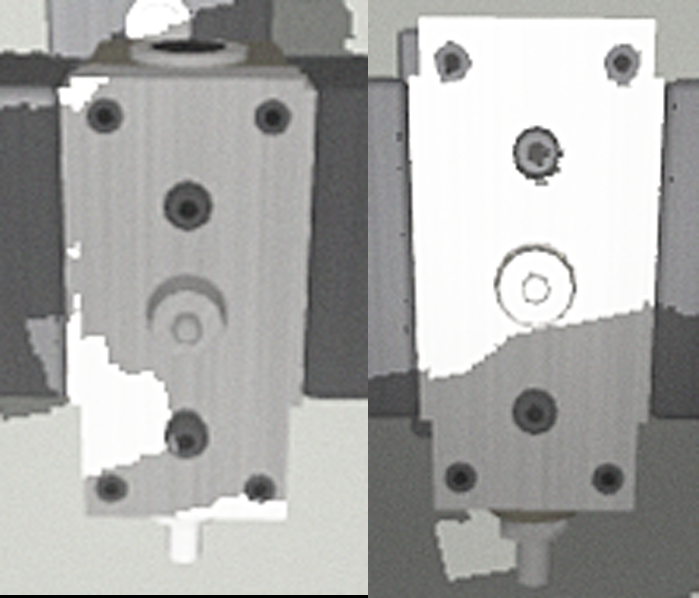

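Run:
```python
from h import *
cv=lambda p,k,o:(np.array(p,float)+.5)/k-.5+np.array(o)
v1,v2,k1=load('v1'),load('v2'),load('k1')
n=['scr+?','scr-?','nose','cTL','cTR','cBL','cBR','edgeBL','edgeBR']
A=cv([[188,206],[187,434],[187,329],[104,116],[272,116],[111,488],[260,487],[86,516],[286,519]],3.5,(205,125))
B=cv([[169,153],[166,411],[167,289],[84,62],[254,62],[92,477],[240,478],[66,507],[265,511]],3.15,(205,30))
X=[]
for m,a,b in zip(n,A,B):
    p,e=tri(v1,a,v2,b);X.append(p);print(m,p.round(4),round(e*1000,2))
X=np.array(X);d=X[0]-X[1];print('screw dist',np.linalg.norm(d),'yaw',np.degrees(np.arctan2(d[1],d[0])),'mid',X[:2].mean(0))
c=cv([[133,45],[301,47],[276,529],[127,528],[221,327],[228,114],[219,407]],4.4,(225,120))
W=onz(k1,c,.008);print(W.round(4))
d=(W[0]+W[1]-W[2]-W[3])/2;yaw=np.degrees(np.arctan2(d[1],d[0]));print('len',np.linalg.norm(d),'wid',np.linalg.norm(W[0]-W[1]),np.linalg.norm(W[2]-W[3]),yaw)
ctr=W[:4].mean(0);base=ctr-6*.001*ux(yaw)-3e-3*uy(yaw);print('base from corners',base,'from hole',W[4])
d=W[5]-W[6];print('kh dist',np.linalg.norm(d),np.degrees(np.arctan2(d[1],d[0])))
r=cv([[132,470],[162,470],[168,200]],4.4,(225,120))
rib=base+.007*ux(yaw)+.0165*uy(yaw);print('rib',rib)
rib[2]=.036
P=[rib+sx*.03*ux(yaw)+sy*.004*uy(yaw) for sx in(1,-1) for sy in(1,-1)]
u=proj(k1,P);print(((u-np.array([225,120])+.5)*4.4-.5).round(0))
# same in top & scene
```

```text
scr+? [0.5443 0.208  0.1256] 0.09
scr-? [0.5309 0.1412 0.1239] 0.49
nose [0.5375 0.1747 0.1278] 0.18
cTL [0.5269 0.2339 0.1175] 0.1
cTR [0.5701 0.2256 0.1175] 0.08
cBL [0.505  0.1245 0.1181] 0.08
cBR [0.5483 0.1152 0.1161] 0.05
edgeBL [0.4956 0.1169 0.1188] 0.46
edgeBR [0.5541 0.104  0.1178] 0.27
screw dist 0.06818766710457193 yaw 78.68216472419985 mid [0.53761148 0.1745778  0.1247613 ]
[[ 0.4359 -0.2328  0.008 ]
 [ 0.4427 -0.1983  0.008 ]
 [ 0.5532 -0.2202  0.008 ]
 [ 0.5465 -0.255   0.008 ]
 [ 0.5008 -0.2248  0.008 ]
 [ 0.4538 -0.2156  0.008 ]
 [ 0.5199 -0.2284  0.008 ]]
len 0.11269370997594665 wid 0.0351723164200617 0.03535967386400549 168.70568265674825
base from corners [ 0.50106315 -0.22480286  0.008     ] from hole [ 0.50082899 -0.22481833  0.008     ]
kh dist 0.0673502238569804 168.97779440123995
rib [ 0.49096721 -0.23961238  0.008     ]
[[131. 194.]
 [172. 194.]
 [128. 473.]
 [166. 474.]]
```

Both places are measured and consistent. The plate comes out 112.7 × 35.2 mm (112 × 35 given) and the screw spacing 68.2 mm (68 given). The nose top at z≈0.128 puts the valve face at ≈0.115. Now the grasp.

Run:
```python
from h import *
yp=168.8; r=np.array([.4910,-.2396,0])
manip.move_pose(r+[0,0,.13],Rt(yp)); manip.line_to(r+[0,0,.076],speed=.12,stop_force=6)
print(manip.get_obs()['tcp_pos'])
manip.close(60); o=manip.get_obs(); print(o['grip_width'],o['force'],o['tcp_pos'],o['clock'])
manip.line_to(r+[0,0,.20],speed=.2); manip.sleep(.1); o=manip.get_obs(); print(o['grip_width'],o['force'],o['tcp_pos'],o['clock'])
snap('wrist','k2'); snap('scene','s2'); crop('k2',150,362,150,320,'ck2',3.6); crop('s2',140,280,170,300,'cs2',4)
```

```text
[ 0.49151184 -0.23997574  0.07723983]
0.007486489963439076 [1.37734132 1.21805063 0.89354453] [ 0.49098457 -0.2394768   0.07599229] 7.3917
0.007582377369879127 [-0.09856544  0.19685609 -1.99139704] [ 0.49059245 -0.23933969  0.19845981] 8.2583
```

View pics/ck2.png

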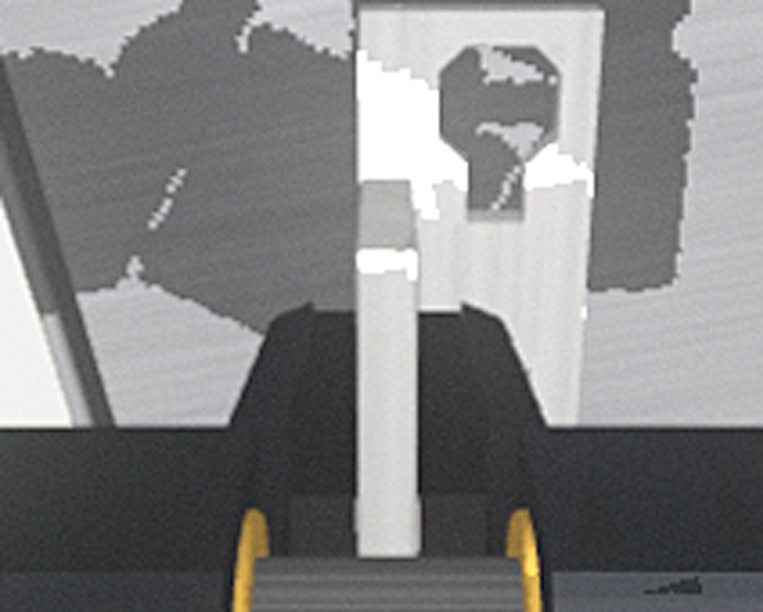

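View pics/cs2.png

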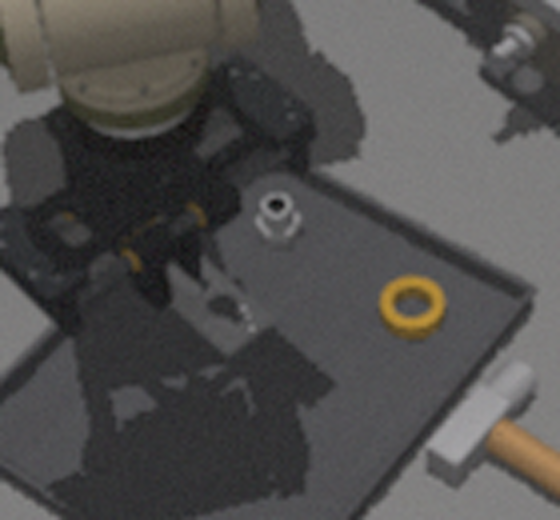

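Run:
```python
from h import *
s=load('k2'); o=manip.get_obs(); t=np.array(o['tcp_pos']);R=np.array(o['tool_rot'])
c=(np.array([[358,9],[604,11],[500,45]],float)+.5)/3.6-.5+150
W=onz(s,c,t[2]-.068)
print(((W-t)@R).round(4), 'yaw tool',np.degrees(np.arctan2(-R[1,2],-R[0,2])), R[:,0].round(4))
# expected in tool: z=-.055, y=-.004,+.031
```

```text
[[ 0.0681 -0.0065 -0.0555]
 [ 0.0681  0.0289 -0.0552]
 [ 0.0681  0.0141 -0.0502]] yaw tool 168.7973521004542 [-0.0018  0.0015 -1.    ]
```

Run:
```python
from h import *
s=load('k2'); o=manip.get_obs(); t=np.array(o['tcp_pos']);R=np.array(o['tool_rot'])
c=(np.array([[358,248],[418,248],[360,180],[410,180]],float)+.5)/3.6-.5+150
print(((onz(s,c[:2],t[2]-.040)-t)@R).round(4))
print(s['cx'])
# position above valve, naive + 2.2mm tool-y correction; place: middle hole 14mm to -y of plunger
yv=78.75; pl=np.array([.5375,.1747,0])+.0022*(-uy(yv))
rib=pl-.014*ux(yv)+.007*ux(yv)+.0165*uy(yv); print(rib)
manip.move_pose(rib+[0,0,.245],Rt(yv)); manip.sleep(.2)
o=manip.get_obs(); print(o['tcp_pos'],o['force'],o['clock'])
snap('wrist','k3'); snap('scene','s3'); snap('top','t3'); crop('k3',150,362,150,320,'ck3',3.6); crop('s3',220,340,100,220,'cs3',5);
```

```text
[[ 0.0401 -0.006  -0.0304]
 [ 0.0401  0.0016 -0.0304]]
257.1026994968516
[0.52210914 0.17062429 0.        ]
[0.52223699 0.17027932 0.24494309] [-0.2090341  -0.23555727 -2.41223372] 10.575
```

View pics/k3.png

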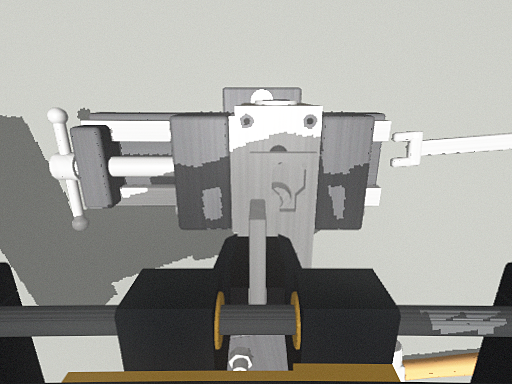

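View pics/cs3.png

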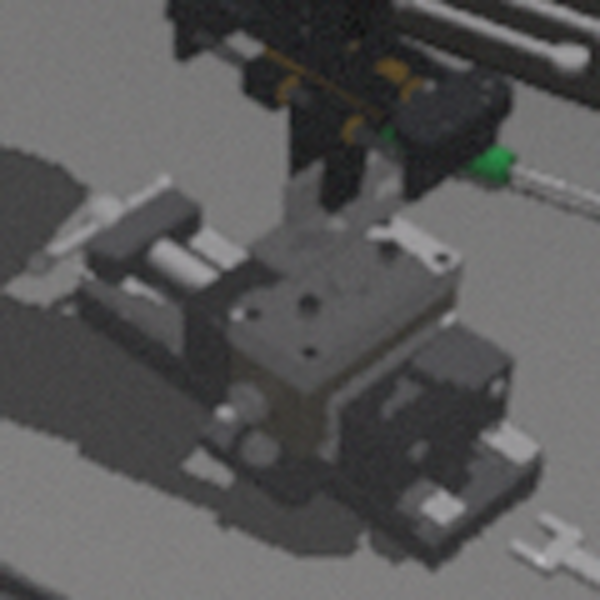

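Run:
```python
from h import *
im=cv2.imread('pics/k3.png')[90:250,220:340]
im=cv2.resize(im,None,fx=3.7,fy=3.7,interpolation=cv2.INTER_CUBIC)
im=(255*np.clip((im/255.),0,1)**.6).astype(np.uint8); cv2.imwrite('pics/ck3.png',im)
# expected: where plate corners/keyhole and screws fall in image using biased-camera model
s=load('k3'); yv=78.75; o=manip.get_obs(); t=np.array(o['tcp_pos'])
b=t-.007*ux(yv)-.0165*uy(yv); b=b-.0022*(-uy(yv)); top=t[2]-.068
pts=[b+x*1e-3*ux(yv)+y*1e-3*uy(yv) for x,y in((62,20.5),(62,-14.5),(48,9),(48,-9),(57,0),(0,0))]
P=np.array(pts);P[:,2]=top
V=[[.5443,.208,.125],[.5375,.1747,.128]]
print((( proj(s,np.r_[P,V])-[220,90]+.5)*3.7-.5).round(0).tolist())
```

```text
[[95.0, 213.0], [347.0, 212.0], [177.0, 310.0], [302.0, 310.0], [241.0, 248.0], [231.0, 606.0], [216.0, 238.0], [212.0, 413.0]]
```

View pics/ck3.png

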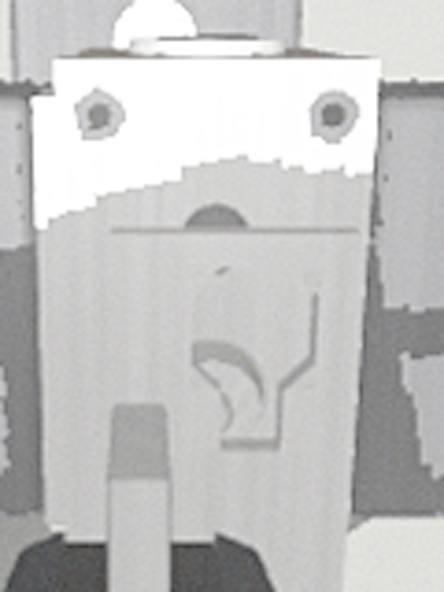

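Run:
```python
from h import *
s=load('k3'); o=manip.get_obs(); t=np.array(o['tcp_pos']);R=np.array(o['tool_rot'])
print(o['clock'],t,R.round(4).tolist(), 'yaw',np.degrees(np.arctan2(-R[1,2],-R[0,2])))
H=np.array(s['hand_eye']); print('cam vs now', (R@H[:3,3]+t+np.array(s['R']).T@np.array(s['t'])).round(4), (R@H[:3,:3]@np.array(s['R'])).round(4).tolist())
u=[[249.8,152.3],[317.4,152.3]]
W=onz(s,u,t[2]-.068); print(((W-t)@R).round(4))
print(proj(s,W))
```

```text
10.725 [0.52216577 0.17046867 0.2449803 ] [[-0.0, 0.9807, -0.1953], [-0.0, -0.1953, -0.9807], [-1.0, -0.0, 0.0]] yaw 78.7387017275635
cam vs now [-0.0001  0.0002  0.    ] [[1.0, -0.0002, -0.0001], [0.0002, 1.0, -0.0], [0.0001, 0.0, 1.0]]
[[ 0.068  -0.0039 -0.0523]
 [ 0.068   0.031  -0.0523]]
[[249.8 152.3]
 [317.4 152.3]]
```

Run:
```python
from h import *
for n,c in (('k2',(np.array([[358,9],[604,11]],float)+.5)/3.6-.5+150),('k3',np.array([[249.8,152.3],[317.4,152.3]]))):
    s=load(n);H=np.array(s['hand_eye']); Rc=np.array(s['R']).T; R=Rc@H[:3,:3].T; t=-Rc@np.array(s['t'])-R@H[:3,3]
    W=onz(s,c,t[2]-.068); print(n,t.round(4),R.round(4).tolist(),((W-t)@R).round(4).tolist(),proj(s,W).round(1).tolist(),c.round(1).tolist())
```

```text
k2 [ 0.4906 -0.2393  0.1985] [[-0.0024, 0.1943, 0.9809], [0.0018, 0.9809, -0.1943], [-1.0, 0.0013, -0.0027]] [[0.0681, -0.0066, -0.0552], [0.0682, 0.0289, -0.0549]] [[249.1, 152.1], [317.4, 152.7]] [[249.1, 152.1], [317.4, 152.7]]
k3 [0.5222 0.1703 0.2449] [[-0.0001, 0.9807, -0.1955], [-0.0, -0.1955, -0.9807], [-1.0, -0.0001, 0.0001]] [[0.068, -0.004, -0.0525], [0.068, 0.0309, -0.0525]] [[249.8, 152.3], [317.4, 152.3]] [[249.8, 152.3], [317.4, 152.3]]
```

Run:
```python
from h import *
for n in ('wrist0','v1','v2','k1','k2','k3'):
    s=load(n); print(n,np.array(s['hand_eye'])[:3].round(4).tolist(),s['fx'],round(s['cx'],2),round(s['cy'],2))
for n in ('scene0','s3','top0','t3'):
    s=load(n); print(n,(-np.array(s['R']).T@np.array(s['t'])).round(4),np.array(s['R'])[0].round(4),s['fx'],round(s['cx'],2))
```

```text
wrist0 [[-0.0004, -0.3195, 0.9476, -0.0828], [1.0, -0.0001, 0.0003, -0.0025], [-0.0, 0.9476, 0.3195, -0.0837]] 293.48461451714826 257.1 192.86
v1 [[0.0013, -0.3204, 0.9473, -0.0828], [1.0, 0.0004, -0.0012, -0.0001], [-0.0, 0.9473, 0.3204, -0.0813]] 293.48461451714826 257.1 192.86
v2 [[0.0013, -0.3204, 0.9473, -0.0828], [1.0, 0.0004, -0.0012, -0.0001], [-0.0, 0.9473, 0.3204, -0.0813]] 293.48461451714826 257.1 192.86
k1 [[-0.0004, -0.3196, 0.9476, -0.0828], [1.0, -0.0001, 0.0004, -0.0025], [-0.0, 0.9476, 0.3196, -0.0838]] 293.48461451714826 257.1 192.86
k2 [[-0.0004, -0.3196, 0.9476, -0.0828], [1.0, -0.0001, 0.0004, -0.0025], [-0.0, 0.9476, 0.3196, -0.0838]] 293.48461451714826 257.1 192.86
k3 [[0.0013, -0.3204, 0.9473, -0.0828], [1.0, 0.0004, -0.0012, -0.0001], [-0.0, 0.9473, 0.3204, -0.0813]] 293.48461451714826 257.1 192.86
scene0 [ 1.003  -0.7154  1.0192] [ 0.8251  0.565  -0.0016] 470.50207299976057 246.01
s3 [ 1.003  -0.7154  1.0192] [ 0.8251  0.565  -0.0016] 470.50207299976057 246.01
top0 [0.4415 0.0011 1.0132] [ 0.0075 -1.      0.004 ] 346.4478175720743 261.91
t3 [0.4415 0.0011 1.0132] [ 0.0075 -1.      0.004 ] 346.4478175720743 261.91
```

The hand-eye given with each picture varies with pose, so I'll take the valve and the held plate from the same pose family (v1, v2, k3). In that frame the plate's base sits 9.6 mm behind the TCP along its x, with no y bias. I'll correct the target for this, go just above the screw heads and look again.

```bash
cat >> h.py <<'E'
YV=78.75; PL=np.array([.5375,.1747,0])
def tcp_for(dx): # TCP xy for plate mid hole dx (m) along slide from plunger
    return PL+(dx+.0096)*ux(YV)+.01655*uy(YV)
E
python3 - <<'E'
from h import *
manip.line_to(tcp_for(-.014)+[0,0,.206],Rt(YV),speed=.1); manip.sleep(.3)
o=manip.get_obs(); print(o['tcp_pos'],tcp_for(-.014),o['force'],o['clock'])
snap('wrist','k4')
im=cv2.imread('pics/k4.png')[90:250,220:340]
im=cv2.resize(im,None,fx=3.7,fy=3.7,interpolation=cv2.INTER_CUBIC)
im=(255*(im/255.)**.6).astype(np.uint8); cv2.imwrite('pics/ck4.png',im)
s=load('k4'); print(((proj(s,[[.5443,.208,.125],[.5375,.1747,.128]])-[220,90]+.5)*3.7).round(0))
E
```

```text
[0.52054108 0.17360445 0.20644642] [0.52040961 0.17361329 0.        ] [-0.04547251 -0.26025002 -1.41323545] 11.5667
[[247. 306.]
 [241. 512.]]
```

View pics/ck4.png

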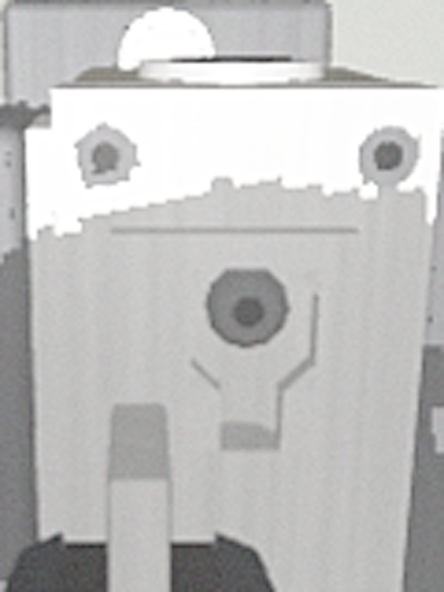

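Run:
```python
from h import *
s=load('k4')
f=lambda l:(np.array(l,float)+.5)/3.7-.5+np.array([220,90])
h=onz(s,f([[247,308]]),.1255)[0]
k=onz(s,[[288.9,178.6]],.2064-.068)[0]
e=onz(s,f([[110,230],[359,230]]),.2064-.068)
kk=e.mean(0)-.014*ux(YV)-.003*uy(YV)
for q in (k,kk): d=h-q; print('head - keyhole: along',d@ux(YV)*1e3,'across',d@uy(YV)*1e3)
```

```text
head - keyhole: along -0.25311287326805176 across 0.1166470045953439
head - keyhole: along -0.6555379960351995 across -0.4460275492804452
```

Keyhole and screw head line up within 0.7 mm. I'll press down slowly under force control.

Run:
```python
from h import *
p=tcp_for(-.014); 
hit=manip.line_to(p+[0,0,.196],speed=.02,stop_force=14); o=manip.get_obs(); print(hit,o['tcp_pos'],o['force'].round(2))
if not hit:
  for i in range(12):
    z=.196-.001*(i+1)
    hit=manip.line_to(p+[0,0,z],speed=.01,stop_force=9); manip.sleep(.05)
    o=manip.get_obs(); print(hit,round(z,4),o['tcp_pos'].round(5),o['force'].round(2),o['wrist_torque'].round(2))
    if hit or o['force'][2]>15.5: break
print(o['clock'],o['grip_width'])
```

```text
False [0.52055488 0.17364318 0.19644164] [-1.43 -0.41  5.13]
False 0.195 [0.52054 0.17364 0.19553] [-2.18 -0.18  6.48] [-0.08  0.33  0.03]
False 0.194 [0.52054 0.17363 0.1946 ] [-1.42 -0.09  5.99] [-0.13  0.36 -0.01]
False 0.193 [0.52054 0.17363 0.19367] [-2.23 -0.8   7.14] [-0.12  0.38  0.02]
False 0.192 [0.52055 0.17363 0.19274] [-3.23 -0.96  7.43] [-0.17  0.43  0.  ]
False 0.191 [0.52056 0.17365 0.1918 ] [-3.93 -0.67  7.9 ] [-0.09  0.44  0.  ]
False 0.19 [0.52055 0.17363 0.19086] [-2.58 -0.73  9.23] [-0.11  0.44  0.01]
False 0.189 [0.52056 0.17364 0.18992] [-2.92 -0.94  8.82] [-0.13  0.45 -0.  ]
False 0.188 [0.52057 0.1737  0.1896 ] [-5.28 -1.06 15.21] [-0.22  0.77 -0.06]
False 0.187 [0.52056 0.17368 0.18952] [-8.23 -2.08 23.22] [-0.25  1.28  0.02]
14.9667 0.0075579947795727685
```

Run:
```python
from h import *
manip.line_to(tcp_for(-.014)+[0,0,.1876],speed=.02); manip.sleep(.1)
o=manip.get_obs(); print(o['tcp_pos'],o['force'].round(2),o['clock'])
snap('wrist','k5'); snap('scene','s5')
im=cv2.imread('pics/k5.png')[70:250,210:350]
im=cv2.resize(im,None,fx=3.3,fy=3.3,interpolation=cv2.INTER_CUBIC)
im=(255*(im/255.)**.6).astype(np.uint8); cv2.imwrite('pics/ck5.png',im)
im=cv2.imread('pics/s5.png')[120:210,230:340]
im=cv2.resize(im,None,fx=6,fy=6,interpolation=cv2.INTER_CUBIC)
im=(255*(im/255.)**.6).astype(np.uint8); cv2.imwrite('pics/cs5.png',im)
```

```text
[0.5205859  0.17367078 0.18959689] [-6.06 -0.23 18.6 ] 15.3167
```

View pics/ck5.png

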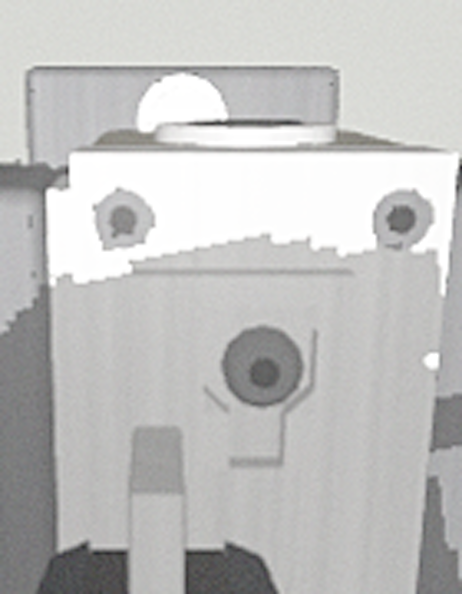

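View pics/cs5.png

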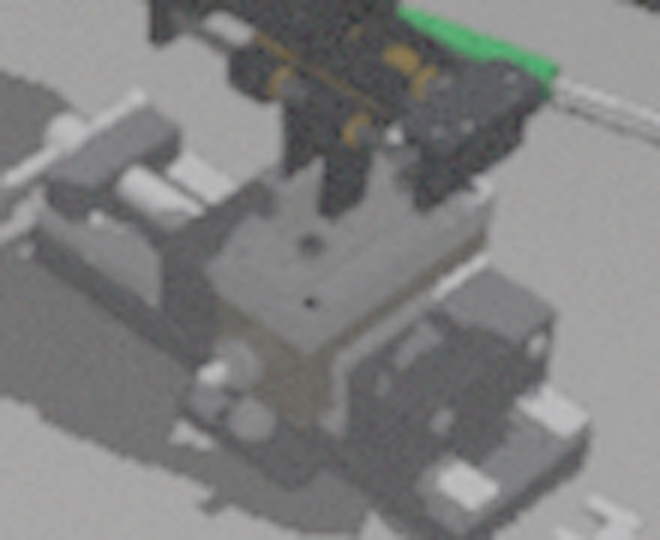

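Run:
```python
from h import *
s=load('k5')
f=lambda l:(np.array(l,float)+.5)/3.3-.5+np.array([210,70])
h=onz(s,f([[262,366]]),.1275)[0]
e=onz(s,f([[130,271],[355,271]]),.1216); kk=e.mean(0)-.014*ux(YV)-.003*uy(YV)
sl=onz(s,f([[230,463],[282,463]]),.1216).mean(0)
for q in (kk,sl): d=h-q; print('along',d@ux(YV)*1e3,'across',d@uy(YV)*1e3)
print(np.linalg.norm(e[0]-e[1]))
```

```text
along 0.21687998983640658 across 0.062425945678411775
along 18.64115900963572 across 0.2610082955140706
0.0352814902421424
```

Run:
```python
from h import *
u=ux(YV); w=uy(YV)
for dx in list(np.arange(-12,-1.9,2))+[-1,-.5,0]:
    hit=manip.line_to(tcp_for(dx*1e-3)+[0,0,.1876],speed=.012,stop_force=10); manip.sleep(.03)
    o=manip.get_obs(); F=o['force']; p=np.array(o['tcp_pos'])
    print(hit,dx,'pos',((p-tcp_for(0))@u*1e3).round(2),((p-tcp_for(0))@w*1e3).round(2),p[2].round(5),'F',(F@u).round(2),(F@w).round(2),F[2].round(2),o['clock'])
    if hit: break
```

```text
False -12.0 pos -12.71 -0.45 0.18956 F -7.32 4.82 18.66 15.7667
False -10.0 pos -10.81 -0.83 0.18958 F -8.57 2.87 17.17 16.1167
False -8.0 pos -8.84 -1.08 0.18957 F -8.31 0.66 16.5 16.4667
False -6.0 pos -6.79 -1.21 0.1896 F -8.43 1.49 15.43 16.8167
False -4.0 pos -4.64 -1.31 0.18961 F -6.39 0.64 14.78 17.1667
False -2.0 pos -2.53 -1.3 0.18959 F -5.35 -0.01 13.79 17.5167
False -1 pos -1.71 -1.3 0.18959 F -7.56 -0.11 15.13 17.8
False -0.5 pos -1.33 -1.31 0.18957 F -8.25 -0.58 14.46 18.0833
False 0 pos -0.86 -1.31 0.18957 F -8.66 0.79 15.62 18.3667
```

Run:
```python
from h import *
u=ux(YV); w=uy(YV)
for dx,a in [(0.4,.6),(.9,1.2),(1.4,1.2),(1.9,1.2),(2.4,1.2)]:
    hit=manip.line_to(tcp_for(dx*1e-3)+w*a*1e-3+[0,0,.1876],speed=.01,stop_force=8); manip.sleep(.05)
    o=manip.get_obs(); F=o['force']; p=np.array(o['tcp_pos'])
    print(hit,dx,'pos',((p-tcp_for(0))@u*1e3).round(2),((p-tcp_for(0))@w*1e3).round(2),p[2].round(5),'F',(F@u).round(2),(F@w).round(2),F[2].round(2),o['clock'])
    if hit or (F@u)<-13 or (p-tcp_for(0))@u>.0004: break
snap('wrist','k6'); snap('scene','s6')
im=cv2.imread('pics/k6.png')[70:250,210:350]
im=cv2.resize(im,None,fx=3.3,fy=3.3,interpolation=cv2.INTER_CUBIC)
im=(255*(im/255.)**.6).astype(np.uint8); cv2.imwrite('pics/ck6.png',im)
im=cv2.imread('pics/s6.png')[120:210,230:340]
im=cv2.resize(im,None,fx=6,fy=6,interpolation=cv2.INTER_CUBIC)
im=(255*(im/255.)**.6).astype(np.uint8); cv2.imwrite('pics/cs6.png',im)
```

```text
False 0.4 pos -0.35 -1.0 0.1896 F -7.91 -1.41 13.74 18.6667
False 0.9 pos 0.26 -0.59 0.1896 F -6.57 -3.0 13.42 18.9667
False 1.4 pos 0.66 -0.53 0.18961 F -7.19 -2.08 13.54 19.2667
```

View pics/ck6.png

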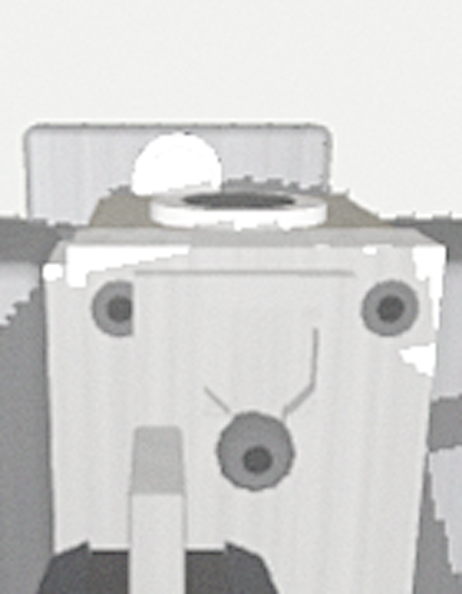

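View pics/cs6.png

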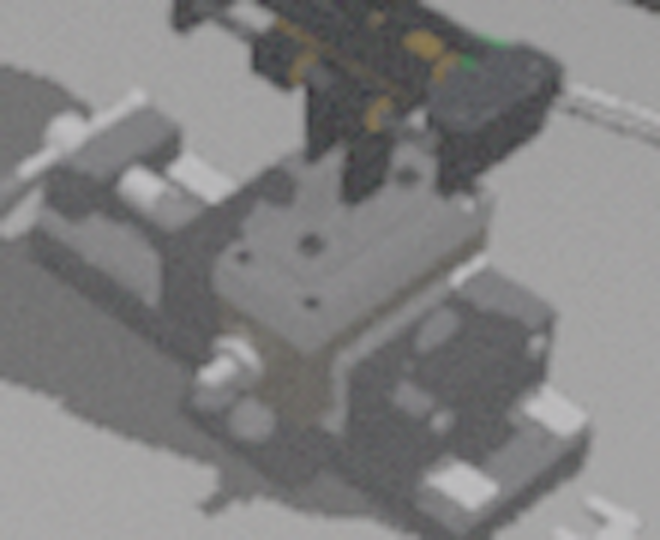

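Run:
```python
from h import *
s=load('k6')
f=lambda l:(np.array(l,float)+.5)/3.3-.5+np.array([210,70])
h=onz(s,f([[255,451]]),.1275)[0]
e=onz(s,f([[131,271],[355,271]]),.1216); q=e.mean(0)-.003*uy(YV); d=h-q; print('along (home -28)',d@ux(YV)*1e3,'across',d@uy(YV)*1e3)
```

```text
along (home -28) -27.980027727956376 across 0.8085352242446838
```

The plate is home: the far screw stands 28.0 mm from the plate's end. I'll ease the press, do a gentle pull-back test for the trap, then release.

```bash
cat >> h.py <<'E'
def rep(tag):
    o=manip.get_obs(); F=o['force']; p=np.array(o['tcp_pos']); u=ux(YV); w=uy(YV)
    print(tag,'pos',((p-tcp_for(0))@u*1e3).round(2),((p-tcp_for(0))@w*1e3).round(2),p[2].round(5),'F',(F@u).round(2),(F@w).round(2),F[2].round(2),o['clock'])
    return o
E
python3 - <<'E'
from h import *
u=ux(YV); w=uy(YV)
b=tcp_for(.0012)
for z,a in ((.1884,.8),(.1892,.5),(.190,.2)):
    manip.line_to(b+w*a*1e-3+[0,0,z],speed=.01,stop_force=14); manip.sleep(.08); rep(z)
for dx in (.5,-.5,-1.5,-2.5,-3.5,-4.5):
    hit=manip.line_to(tcp_for(dx*1e-3)+w*.2e-3+[0,0,.190],speed=.012,stop_force=8); manip.sleep(.05); o=rep((dx,hit))
    if hit or np.array(o['force'])@u>9: break
E
```

```text
0.1884 pos 0.71 -0.56 0.18969 F -4.49 -3.14 8.71 19.7
0.1892 pos 0.79 -0.62 0.19017 F -3.67 -1.9 6.23 20.0333
0.19 pos 0.77 -0.71 0.19081 F -3.06 -1.27 5.91 20.3667
(0.5, False) pos 0.57 -0.68 0.19087 F -1.03 -2.04 6.82 20.6667
(-0.5, False) pos -0.01 -0.63 0.19093 F 1.25 -1.0 6.31 20.9667
(-1.5, False) pos -0.85 -0.54 0.19093 F 2.71 -0.04 6.3 21.2667
(-2.5, False) pos -1.81 -0.51 0.19093 F 3.04 -0.84 5.4 21.5667
(-3.5, False) pos -2.77 -0.48 0.19095 F 4.06 -0.8 6.79 21.8667
(-4.5, False) pos -3.33 -0.45 0.19095 F 6.19 0.3 5.34 22.1667
```

Run:
```python
from h import *
w=uy(YV)
snap('wrist','k7')
manip.line_to(tcp_for(.0008)+w*.2e-3+[0,0,.190],speed=.02,stop_force=12); manip.sleep(.05); rep('back')
snap('wrist','k8')
O=[]
for n in ('k7','k8'):
    im=cv2.imread(f'pics/{n}.png')[110:250,225:335]
    im=cv2.resize(im,None,fx=3.5,fy=3.5,interpolation=cv2.INTER_CUBIC)
    O.append((255*(im/255.)**.6).astype(np.uint8))
cv2.imwrite('pics/c78.png',np.hstack(O))
```

```text
back pos 0.67 -0.39 0.19071 F -2.2 1.13 6.7 22.6833
```

View pics/c78.png

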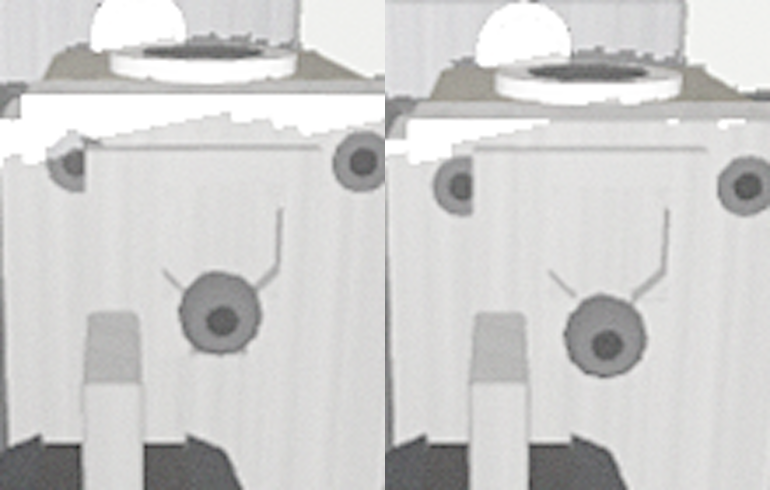

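Run:
```python
from h import *
w=uy(YV)
manip.line_to(tcp_for(.0006)+w*.2e-3+[0,0,.1905],speed=.01,stop_force=12); manip.sleep(.1); rep('pre')
manip.gripper_open(); o=rep('open'); print(o['grip_width'])
manip.line_to(tcp_for(.0006)+[0,0,.27],speed=.1,stop_force=10); manip.sleep(.15); rep('up')
manip.line_to(tcp_for(-.03)-w*.02+[0,0,.29],speed=.15); manip.sleep(.2)
s=snap('wrist','k9'); snap('scene','s9'); snap('top','t9')
u=proj(s,[PL+[0,0,.12]])[0].round().astype(int); print(u)
x,y=u; crop('k9',max(x-60,0),x+60,max(y-75,0),y+75,'ck9',4); crop('s9',230,340,120,210,'cs9',6)
```

```text
pre pos 0.6 -0.39 0.19106 F -1.04 -0.85 6.48 23.0833
open pos 0.61 0.21 0.19049 F -0.49 0.12 -0.12 24.325
0.08822917854623635
up pos 0.56 0.11 0.26938 F 0.76 -0.64 -0.45 25.4167
[254 167]
```

View pics/ck9.png

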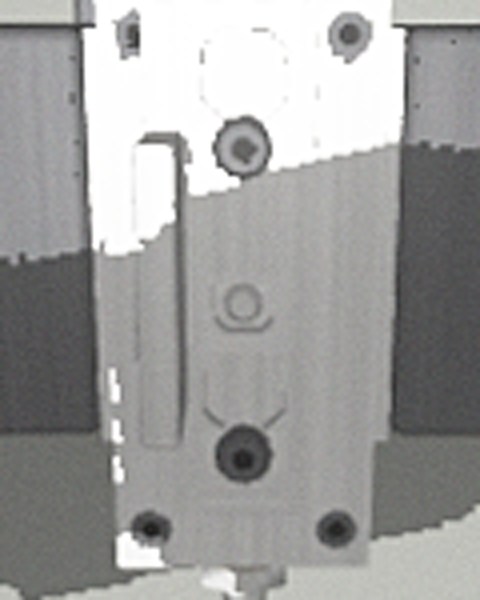

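View pics/cs9.png

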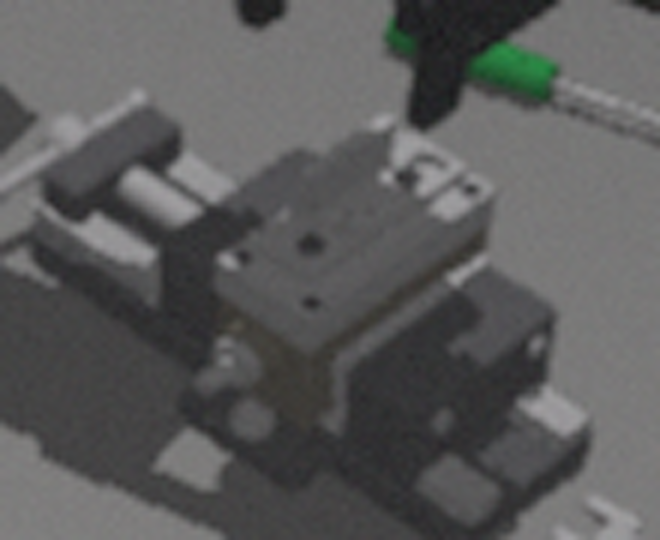

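Run:
```python
from h import *
rep('end'); print(manip.job_done())
```

```text
end pos -29.63 -19.71 0.28977 F 0.09 -0.16 0.5 26.1917
the job is handed in; nothing more can be done
None
```

The keeper plate is fitted on the valve body, with the rib on the vise-handle side, and the plunger's nose is up in the middle hole. I handed the job in at about 26 s.

I picked the steel keeper from the tray by its rib and set its keyholes over the screws. I pressed it down flat, with about 23 N at most on the force reading, and slid it about 14 mm home.

**Home position:** with the plate still held, the far screw stood 28.0 mm from the plate's end, which is exactly home. It was 0.8 mm off the slot's centre line, inside the 1.5 mm clearance.

**Trap:** when I eased the press, the upward push fell to about 8 N, about right for a popped-up nose rather than the roughly 12 N of a flush one. After release, the wrist picture shows the nose inside the middle hole and both screw heads over the slots. I could not read the plunger joint itself.

**Checks that disagreed:**
- **Hand-eye calibration:** it differed by about 2.5 mm between the tray and vise poses. I aligned the plate from pictures taken at the vise only.
- **Pull-back test:** before release, the plate moved back about 4 mm from home against up to 6 N, more than the 2.5 mm of play I expected in the hole. The upward push did not change, so I took the nose to be still in the hole. I slid the plate home again before letting go.

The gripper was open and clear of everything at hand-in. I saw none of the other parts disturbed, though I did not check each one.

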